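# Push a label plate out over the end of its ledge

### The arm

A 6-joint arm with a two-finger parallel gripper is mounted at the origin on a cart in front of the work surface, level with it; the furniture and walls round the work are solid. World frame = base frame: x ahead of the robot, y to its left, z up, the work surface at z = 0. Lengths are in mm, angles in rad, forces in N, time in s.
With the tool pointing down it reaches from about 425 to 925 mm from the base axis. Payload 12.5 kg.
Tool frame: the origin (TCP) lies midway between the tips of the shut fingers; the grasp point (between the pads) lies 19 mm behind it; z points along the fingers, y is the line along which they close (so a half turn about z gives the same grasp; the last joint's range is limited). The gripper opens to 85 mm and grips with 20 to 120 N. Pads are 22 mm wide; open, the fingers measure 114 mm over their backs; the gripper's body (76 mm by 85 mm) begins 54 mm behind the grasp point. The pads swing forward as they close: fully open they stand 13 mm farther back than shut.
Start: joints at [1.228, 0.491, 1.559, -0, 1.092, -0.106], TCP at [146.602, 607.579, 231.327] pointing down, gripper open.
Joint ranges: [-3.1, 3.1], [-0.84, 2.19], [0.05, 2.79], [-1.13, 4.28], [0.06, 2.93], [-2.69, 2.69]. Speed limits (rad/s): [2.22, 2.22, 2.79, 3.14, 3.14, 3.14].

### API

Orientations are given as a 3x3 rotation matrix whose columns are the frame's x, y, z axes.
In Python, from station import get_obs, capture, finish_job gives the robot as it stands.
- The arm moves only by the tool drive_tool, never from a script. Its argument "increments" is one flat list of numbers, 5 for each row, row after row: the finger opening in m, from 0 to 0.0854, then the shift along the tool's x, y, z in m, then the turn about the tool's z in rad. A call has 1 to 12 rows; each row shifts and turns the commanded pose from where the row before left it, along the tool's axes as they then stand; what a row does not reach is not made up. A row lasts 1/10 s, in which the tool goes at most 50 mm and 8.59 degrees, less where a joint would pass 70% of its speed; a pose out of reach is approached as far as the arm can. A call is refused whole if a number of a shift passes 0.05 or a number of a turn 0.15, either way. A call with a gripper value outside its range is refused whole. The fingers move at their own pace and stop on an object; "grip_force" is the grip in N (left out, the last holds). Time passes only in rows, so rows that do not move let the fingers close. It gives the time, the measured TCP pose, the force, the opening and the grip force at its end, in the units of the state.
- get_obs(): the state, without advancing time (a new reading comes with each control period).
- capture(name): name is "scene" or "top" or "wrist"; returns a dict with "image" (384x512x3 uint8, blue, green, red), "range_z" (384x512 float32, mm along the optical axis (not along the pixel's ray), 0 where there is no reading), "intrinsics" (3x3 intrinsics, pixels), "T" (4x4, takes a point from camera to world coordinates); the wrist camera has in their place "hand_eye" (4x4, takes a point from camera to tool coordinates, whose origin is the TCP and whose axes are the flange's). Camera axes: x right, y up, looking along -z (the intrinsics and any distortion apply to the point x, -y, -z); pixel columns grow to the right and rows downward; lengths in mm; the calibration is good to about 2 mm. A picture is of the moment at which its call begins: read the wrist's pose just before it.
- finish_job(): hands the job in; it is judged then, once.
The state is a dict: "clock": time; "joint_positions": joint angles; "dq": joint speeds; "tau": joint torques, N m; "ee_pos": TCP position; "tool_rot": TCP orientation; "contact_force": force on the tool from outside, world axes, zero at the start; "torque": the same for the moment, N m; "grip_width": finger opening in mm; "finger_force": force on a finger pad.
Only numpy, scipy, OpenCV 4.12 (cv2) and the standard library are available. Lean on these libraries where they do the work, as an engineer would, in place of code of your own. Each camera call takes 0.05 s, during which the arm holds its last target. There are 200 camera calls.

### The job

The label plate lies flat on the ledge where nobody can get a finger under it. Using only pushes, slide it up against the fence along the back of the ledge and along to the right-hand end, so that its bare metal strip sticks out past that end (about a third of the plate) and the blue part stays on the ledge, with the plate lying straight along the fence. Do not lift the plate off the ledge, and leave the jar, the label roll and the beaker where they stand.

Things in the scene. Friction and masses are not known exactly. Their poses are not given: they have to be found in the camera images.
- ledge: Fixed bench ledge, flat plywood top 80 mm above the desk, spanning x -75 to +68, y -150 to +150 mm from the origin (on the desk, under the middle). A dark fence 8 mm thick runs along the far (+x) side, face at x = +60 mm, rising 14 mm above the top; the near side and both ends are open. The -y end is the right-hand end. Its place and yaw (within 0.3 rad) differ each time.
- ledge_end (a point): Point on the top surface of the ledge at its right-hand (-y) end, at ledge x = 0, height 80 mm; axes as the ledge's. The overhang is measured from here along the ledge's -y. Beware: a block of oil bottles 270 mm tall stands to the right of the desk, from about y = -0.40 outwards, and a clamp stand to its left near x 0.3 to 0.5, y 0.2.
- label_plate: Loose flat plate, 90 (x) by 130 (y) by 6 mm thick, about 0.25 kg, smooth; origin at the centre of its underside. The 85 mm at +y are blue with a white field, the 45 mm at -y bare metal. It starts on the ledge, bare end to the right, up to 0.2 rad askew, clear of the fence. Against the fence its origin is at ledge x = +15 mm. It tips off if over 65 mm hang out.
- plate_lead (a point): Point at the middle of the bare (-y) end of the plate, at the underside; axes as the plate's.
- jar: Bystander: sample jar with a brown lid, 64 mm across, 94 mm tall, on the desk behind the ledge; origin at the centre of its base.
- roll: Bystander: small roll of labels, 67 mm across, 45 mm tall, on the desk behind the ledge; origin at the centre of its base.
- beaker: Bystander: clear beaker, 70 mm across, 90 mm tall, on the desk in front of the right-hand half of the ledge; origin at the centre of its base.

How it is judged:
By the outcome, as a careful person would: the job done as asked, in the order asked, and still so for the second after the job is handed in, with the robot touching nothing.
It also fails if it takes over 64 s, if anything falls off the work surface, if the arm or the gripper's body presses on something with over 40 N, if the wrist force passes 120 N, or if a joint passes its speed limit or range.

## Working session

There is one attempt and no reset: what is moved stays moved. The work goes in short steps, Python scripts to look and compute and a tool call to move; the robot and the scene stay as the last step left them, time stands still between calls to the robot, and variables do not carry over. Pictures are saved under pics/ and viewed, at most 10 in all, crops included, and the job is handed in when it is done.

Besides the shell and the picture viewer there is one more tool, called after "Request:" by a JSON object that holds its "name" and its "arguments". drive_tool: Moves the arm, as the interface text tells. Its arguments: {"type":"object","properties":{"increments":{"type":"array"},"grip_force":{"type":"number"}},"required":["increments"]}

```bash
mkdir -p pics; ls; cat > h.py <<'E'
import numpy as np, cv2
from station import get_obs, capture
def pts(c):
    "world xyz for every pixel from range"
    K=c["intrinsics"]; z=c["range_z"]; v,u=np.mgrid[:z.shape[0],:z.shape[1]]
    P=np.stack([(u-K[0,2])*z/K[0,0],-(v-K[1,2])*z/K[1,1],-z],-1)
    return P@c["T"][:3,:3].T+c["T"][:3,3]
E
python3 - <<'E'
from h import *
o=get_obs();print(o)
a=capture("top");b=capture("scene")
for n,c in(("top",a),("scene",b)):
    print(n,c["T"].round(2).tolist(),c["intrinsics"].tolist(),c.keys())
    cv2.imwrite(f"pics/{n}0.png",c["image"])
    np.savez(f"{n}0.npz",**{k:c[k] for k in("image","range_z","intrinsics","T")})
E
```

```text
pics
{'clock': 0.0, 'joint_positions': array([ 1.22842736e+00,  4.91582318e-01,  1.55945578e+00,  1.63386576e-05,
        1.09168958e+00, -1.05576157e-01]), 'dq': array([ 5.17289869e-04, -1.33642619e-05,  3.18664906e-04, -1.10038800e-03,
       -4.87011230e-04,  1.40980121e-03]), 'tau': array([ 1.00455298e-03, -6.18458891e+01, -2.61592948e+01, -1.31147699e-04,
        4.03453436e-03,  3.34040669e-05]), 'ee_pos': array([146.50026013, 607.3563621 , 230.71141706]), 'tool_rot': array([[-9.72093541e-01,  2.34593249e-01, -3.94705710e-04],
       [ 2.34593542e-01,  9.72092967e-01, -1.06427757e-03],
       [ 1.34018312e-04, -1.12717276e-03, -9.99999356e-01]]), 'contact_force': array([-0.30081933,  0.43156145,  0.12913967]), 'torque': array([-0.01561818, -0.06372879, -0.03196991]), 'finger_force': 0.0, 'grip_width': 85.26071875167544}
top [[0.03, 1.0, -0.07, 495.44], [-1.0, 0.03, 0.04, -105.89], [0.04, 0.07, 1.0, 911.76], [0.0, 0.0, 0.0, 1.0]] [[411.50468534442916, 0.0, 258.7034067251908], [0.0, 411.50468534442916, 196.72494706996352], [0.0, 0.0, 1.0]] dict_keys(['image', 'range_z', 'intrinsics', 'T'])
scene [[-0.88, 0.37, -0.31, 285.99], [-0.48, -0.69, 0.54, 346.05], [-0.02, 0.62, 0.78, 723.78], [0.0, 0.0, 0.0, 1.0]] [[437.1990635074354, 0.0, 248.94992344630612], [0.0, 437.1990635074354, 195.511119027928], [0.0, 0.0, 1.0]] dict_keys(['image', 'range_z', 'intrinsics', 'T'])
```

View pics/top0.png

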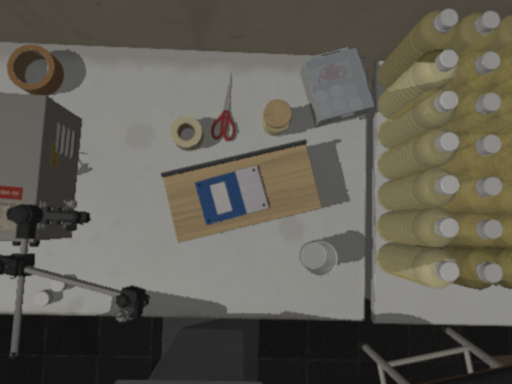

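View pics/scene0.png

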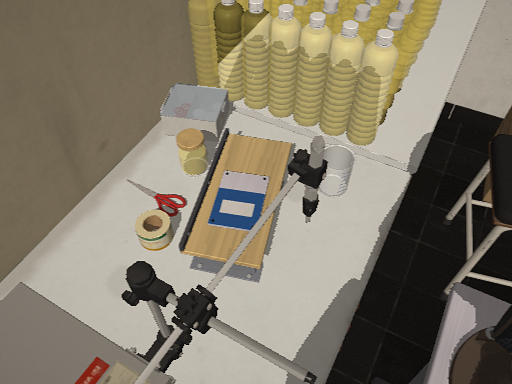

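The top view shows the ledge, with its fence running (163,173)-(305,143) and its right-hand end (305,143)-(320,208). The plate's corners are near (196,184), (262,166), (268,205) and (205,224). The beaker is at (318,257), the jar at (277,115) and the roll at (187,132). The scene view shows the clamp stand, with its boom reaching towards the ledge.

```bash
cat >> h.py <<'E'
def cast(c,uv,h):
    K=c["intrinsics"];uv=np.atleast_2d(uv).astype(float)
    d=np.c_[(uv[:,0]-K[0,2])/K[0,0],-(uv[:,1]-K[1,2])/K[1,1],-np.ones(len(uv))]@c["T"][:3,:3].T
    o=c["T"][:3,3]; return o+d*((h-o[2])/d[:,2])[:,None]
def big(m):
    m=cv2.morphologyEx(m.astype(np.uint8),cv2.MORPH_OPEN,np.ones((3,3)))
    cs,_=cv2.findContours(m,cv2.RETR_EXTERNAL,cv2.CHAIN_APPROX_NONE); return max(cs,key=cv2.contourArea)[:,0]
def rect(c,m,h):
    P=cast(c,big(m),h)[:,:2].astype(np.float32); r=cv2.minAreaRect(P)
    return r,cv2.boxPoints(r)
E
python3 - <<'E'
from h import *
a=np.load("top0.npz");P=pts(a);z=P[...,2];I=a["image"].astype(int);hsv=cv2.cvtColor(a["image"],cv2.COLOR_BGR2HSV)
print("z ledge",z[215,290],"desk",z[280,260],"plate",z[200,222], "hsv wood",hsv[215,290],"blue",hsv[190,205],"metal",hsv[185,252],"white",hsv[200,222])
S=np.zeros(z.shape,bool);S[150:245,160:325]=1
led=S&(z>70)&(z<100)
for n,m,h in(("ledge+fence",led,80),("wood",S&(hsv[...,1]>60)&(hsv[...,0]<30)&led,80),("blue",S&(hsv[...,0]>95)&(hsv[...,0]<125)&(hsv[...,1]>120),86),("plate",S&led&((hsv[...,1]<50)&(hsv[...,2]>90)|(hsv[...,0]>95)&(hsv[...,1]>100)),86)):
    r,b=rect(a,m,h);print(n,np.round(r[0],1),np.round(r[1],1),round(r[2],2),b.round(0).tolist())
# objects
for n,(u0,u1,v0,v1) in dict(jar=(255,300,90,140),roll=(165,210,110,155),beaker=(295,345,230,280)).items():
    q=P[v0:v1,u0:u1].reshape(-1,3);q=q[q[:,2]>30];print(n,len(q),np.median(q,0).round(0),q.min(0).round(0),q.max(0).round(0))
# tall stuff, height map, both cams
b=np.load("scene0.npz")
Q=np.r_[P[a["range_z"]>0],pts(b)[b["range_z"]>0]]
for x in range(150,700,50):
    print(x,[int(max([0]+list(Q[(abs(Q[:,0]-x)<25)&(abs(Q[:,1]-y)<25)][:,2]))) for y in range(500,-420,-50)])
E
```

```text
z ledge -0.1306019145629307 desk 0.1656096069547175 plate 86.27097840281192 hsv wood [ 18  55 106] blue [108 151  91] metal [165   8 135] white [ 15  15 138]
ledge+fence [ 564.9 -100.6] [145.1 300.9] 15.18 [[455.0, 26.0], [534.0, -265.0], [674.0, -227.0], [596.0, 64.0]]
wood [ 561.  -103.1] [136.1 298.3] 15.24 [[456.0, 23.0], [535.0, -265.0], [666.0, -229.0], [587.0, 59.0]]
blue [547.  -59.6] [85.1 79.8] 17.26 [[495.0, -34.0], [518.0, -110.0], [599.0, -85.0], [576.0, -9.0]]
plate [554.4 -82.6] [ 90.9 128.4] 17.29 [[492.0, -35.0], [530.0, -157.0], [617.0, -130.0], [579.0, -8.0]]
jar 845 [ 716. -167.   93.] [ 495. -201.   30.] [ 752. -106.  912.]
roll 641 [688.  20.  45.] [ 495. -106.   30.] [722.  54. 912.]
beaker 507 [ 429. -277.   72.] [ 399. -297.   30.] [ 495. -106.  912.]
150 [0, 0, 0, 0, 0, 0, 0, 0, 0, 205, 211, 3, 3, 4, 0, 0, 0, 0, 0]
200 [0, 0, 0, 0, 0, 0, 0, 0, 0, 0, 0, 0, 0, 0, 0, 0, 0, 0, 0]
250 [0, 0, 0, 0, 0, 0, 0, 0, 0, 0, 0, 0, 0, 0, 0, 0, 0, 0, 0]
300 [0, 0, 6, 4, 24, 3, 303, 4, 3, 3, 4, 4, 4, 3, 4, 5, 4, 3, 5]
350 [0, 0, 4, 21, 25, 23, 304, 5, 4, 381, 378, 3, 4, 4, 4, 4, 4, 4, 3]
400 [0, 0, 3, 4, 4, 345, 346, 345, 358, 418, 380, 4, 4, 4, 4, 92, 93, 5, 269]
450 [0, 0, 4, 114, 301, 344, 347, 327, 4, 81, 84, 83, 4, 5, 5, 92, 93, 4, 269]
500 [0, 0, 0, 0, 181, 308, 326, 6, 5, 84, 87, 90, 89, 88, 84, 80, 5, 4, 269]
550 [0, 0, 0, 178, 181, 180, 4, 5, 5, 84, 90, 90, 91, 89, 85, 84, 4, 4, 269]
600 [0, 0, 0, 179, 181, 180, 4, 4, 4, 98, 97, 97, 95, 89, 84, 83, 4, 4, 268]
650 [0, 0, 0, 179, 181, 181, 5, 4, 4, 49, 49, 96, 97, 97, 96, 96, 5, 3, 271]
```

Request:
{"name": "drive_tool", "arguments": {"increments": [0.0854, 0, 0, -0.03, 0, 0.0854, 0, 0, -0.04, 0, 0.0854, 0, 0, -0.04, 0, 0.0854, 0, 0, -0.04, 0, 0.0854, 0, 0, -0.04, 0, 0.0854, 0, 0, -0.04, 0, 0.0854, 0, 0, -0.04, 0, 0.0854, 0, 0, -0.03, 0, 0.0854, 0, 0, 0, 0]}}

```text
clock: 1.0
ee_pos: [146.6, 607.6, 535.3]
tool_rot: [[-0.972, 0.235, 0.002], [0.235, 0.972, 0.006], [-0.001, 0.006, -1.0]]
contact_force: [0.5, -0.5, 1.0]
grip_width: 85.6
finger_force: 0.0
```

```bash
python3 - <<'E'
from h import *
o=get_obs();print(o["joint_positions"].round(4),o["ee_pos"].round(1),np.hypot(*o["ee_pos"][:2]),o["tool_rot"].round(3).tolist())
a=np.load("top0.npz");b=np.load("scene0.npz")
Q=np.r_[pts(a)[a["range_z"]>0],pts(b)[b["range_z"]>0]]
t=Q[(Q[:,2]>250)&(Q[:,2]<600)&(Q[:,1]>-250)&(Q[:,0]<560)]
for y in range(-80,300,20):
    s=t[(t[:,1]>=y)&(t[:,1]<y+20)]
    if len(s): print(y,len(s),"x",s[:,0].min().round(),s[:,0].max().round(),"z",s[:,2].min().round(),s[:,2].max().round())
E
```

```text
[ 1.2284  0.3645  0.9914  0.      1.7794 -0.1056] [146.6 607.6 535.3] 625.02367702405 [[-0.972, 0.235, 0.002], [0.235, 0.972, 0.006], [-0.001, 0.006, -1.0]]
0 6 x 397.0 407.0 z 358.0 363.0
20 1333 x 370.0 412.0 z 272.0 418.0
40 1424 x 373.0 411.0 z 291.0 415.0
60 246 x 398.0 410.0 z 351.0 363.0
80 250 x 401.0 414.0 z 343.0 357.0
100 247 x 405.0 417.0 z 337.0 352.0
120 247 x 409.0 420.0 z 332.0 347.0
140 249 x 412.0 424.0 z 325.0 341.0
160 247 x 416.0 427.0 z 322.0 335.0
180 842 x 413.0 514.0 z 281.0 332.0
200 4829 x 296.0 517.0 z 250.0 348.0
220 1443 x 299.0 511.0 z 281.0 347.0
240 256 x 421.0 440.0 z 290.0 312.0
260 180 x 433.0 444.0 z 297.0 306.0
280 154 x 437.0 447.0 z 291.0 300.0
```

Request:
{"name": "drive_tool", "arguments": {"increments": [0.0854, -0.02, -0.01, 0, 0, 0.0854, -0.039, -0.019, 0, 0, 0.0854, -0.039, -0.019, 0, 0, 0.0854, -0.039, -0.019, 0, 0, 0.0854, -0.039, -0.019, 0, 0, 0.0854, -0.039, -0.019, 0, 0, 0.0854, -0.039, -0.019, 0, 0, 0.0854, -0.039, -0.019, 0, 0, 0.0854, -0.039, -0.019, 0, 0, 0.0854, -0.039, -0.019, 0, 0, 0.0854, -0.02, -0.01, 0, 0, 0.0854, 0, 0, 0, 0]}}

```text
clock: 2.2
ee_pos: [483.9, 328.3, 529.4]
tool_rot: [[-0.971, 0.238, -0.002], [0.238, 0.971, -0.002], [0.002, -0.002, -1.0]]
contact_force: [-0.7, 0.9, -1.2]
grip_width: 85.4
finger_force: 0.0
```

Request:
{"name": "drive_tool", "arguments": {"increments": [0.0854, -0.007, -0.02, 0, 0, 0.0854, -0.014, -0.041, 0, 0, 0.0854, -0.014, -0.041, 0, 0, 0.0854, -0.014, -0.041, 0, 0, 0.0854, -0.014, -0.041, 0, 0, 0.0854, -0.014, -0.041, 0, 0, 0.0854, -0.014, -0.041, 0, 0, 0.0854, -0.014, -0.041, 0, 0, 0.0854, -0.014, -0.041, 0, 0, 0.0854, -0.014, -0.041, 0, 0, 0.0854, -0.007, -0.02, 0, 0, 0.0854, 0, 0, 0, 0]}}

```text
clock: 3.4
ee_pos: [522.1, -101.8, 530.0]
tool_rot: [[-0.972, 0.237, -0.002], [0.237, 0.972, 0.001], [0.002, 0.0, -1.0]]
contact_force: [0.6, 0.2, -0.8]
grip_width: 85.1
finger_force: 0.0
```

Request:
{"name": "drive_tool", "arguments": {"increments": [0.0854, 0, 0, 0, -0.125, 0.0854, 0, 0, 0, -0.125, 0.0854, 0, 0, 0, -0.125, 0.0854, 0, 0, 0, -0.125, 0.0854, 0, 0, 0, 0, 0.0854, 0, 0, 0, 0]}}

```text
clock: 4.0
ee_pos: [521.9, -99.1, 531.1]
tool_rot: [[-0.966, -0.258, -0.0], [-0.258, 0.966, 0.0], [0.0, 0.0, -1.0]]
contact_force: [0.3, -0.5, -0.6]
grip_width: 85.4
finger_force: 0.0
```

```bash
python3 - <<'E'
from h import *
o=get_obs();print(o["joint_positions"].round(4),o["ee_pos"].round(1),o["tool_rot"].round(3).tolist())
b=capture("scene");P=pts(b)
Z0=np.load("scene0.npz")["range_z"]; m=(b["range_z"]>0)&((Z0-b["range_z"])>40)
az=o["joint_positions"][0]; p=P[m]
r=p[:,0]*np.cos(az)+p[:,1]*np.sin(az); s=-p[:,0]*np.sin(az)+p[:,1]*np.cos(az)
for k in range(0,900,40):
    q=(r>=k)&(r<k+40)
    if q.sum(): print(k,q.sum(),"lat",s[q].min().round(),s[q].max().round(),"z",p[q,2].min().round(),p[q,2].max().round())
cv2.imwrite("pics/scene1.png",b["image"])
E
```

```text
[-3.1220e-01  1.9580e-01  1.2365e+00  3.0000e-04  1.7095e+00 -2.1437e+00] [521.9 -99.1 531.1] [[-0.966, -0.258, -0.0], [-0.258, 0.966, 0.0], [0.0, 0.0, -1.0]]
80 30 lat 202.0 249.0 z 355.0 438.0
```

View pics/scene1.png

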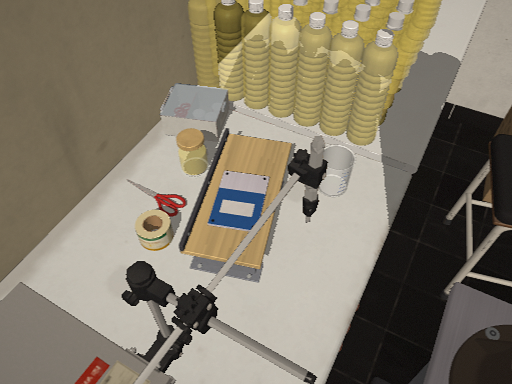

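The arm is still outside the scene camera's view. The plate (212-268, 172-228) and the boom (310,170) haven't changed.

Request:
{"name": "drive_tool", "arguments": {"increments": [0.0854, 0.01, 0.001, 0.02, 0, 0.0854, 0.01, 0.001, 0.04, 0, 0.0854, 0.01, 0.001, 0.04, 0, 0.0854, 0.01, 0.001, 0.04, 0, 0.0854, 0.006, 0.001, 0.04, 0, 0.0854, 0.006, 0.001, 0.04, 0, 0.0854, 0, 0, 0.04, 0, 0.0854, 0, 0, 0.04, 0, 0.0854, 0, 0, 0.04, 0, 0.0854, 0, 0, 0.04, 0, 0.0854, 0, 0, 0.03, 0, 0.0854, 0, 0, 0, 0]}}

```text
clock: 5.25
ee_pos: [468.8, -107.2, 118.4]
tool_rot: [[-0.966, -0.258, -0.006], [-0.258, 0.966, 0.002], [0.005, 0.004, -1.0]]
contact_force: [0.4, 0.7, 0.4]
grip_width: 85.3
finger_force: 0.0
```

```bash
python3 - <<'E'
from h import *
o=get_obs();print(o["joint_positions"].round(4),o["ee_pos"].round(1))
for n in("scene","top"):
    b=capture(n);P=pts(b)
    Z0=np.load(n+"0.npz")["range_z"]; m=(b["range_z"]>0)&((Z0-b["range_z"])>30)
    az=o["joint_positions"][0]; p=P[m];p=p[p[:,2]>100]
    r=p[:,0]*np.cos(az)+p[:,1]*np.sin(az); s=-p[:,0]*np.sin(az)+p[:,1]*np.cos(az)
    print(n)
    for k in range(0,900,40):
        q=(r>=k)&(r<k+40)
        if q.sum()>5: print(k,q.sum(),"lat",s[q].min().round(),s[q].max().round(),"z",p[q,2].min().round(),p[q,2].max().round())
    cv2.imwrite(f"pics/{n}2.png",b["image"])
I=np.hstack([cv2.imread("pics/scene2.png")[:, :400],cv2.imread("pics/top2.png")[:, :400]]);cv2.imwrite("pics/both2.png",I)
E
```

```text
[-3.6230e-01  4.5560e-01  2.0209e+00  2.0000e-04  6.7120e-01 -2.1943e+00] [ 468.8 -107.2  118.4]
scene
80 1222 lat 250.0 254.0 z 385.0 469.0
120 9253 lat 248.0 255.0 z 327.0 555.0
160 16954 lat 248.0 255.0 z 374.0 639.0
200 16468 lat 248.0 256.0 z 463.0 643.0
240 3791 lat 248.0 255.0 z 546.0 628.0
320 383 lat 81.0 128.0 z 434.0 535.0
360 3705 lat 85.0 130.0 z 402.0 538.0
400 3792 lat 8.0 132.0 z 136.0 519.0
440 4093 lat 20.0 135.0 z 132.0 497.0
480 1082 lat 87.0 135.0 z 220.0 440.0
520 24 lat 126.0 129.0 z 359.0 386.0
top
320 89 lat 122.0 130.0 z 583.0 608.0
360 6523 lat 5.0 130.0 z 476.0 617.0
400 7346 lat 5.0 128.0 z 473.0 576.0
440 4947 lat 5.0 132.0 z 376.0 513.0
480 3419 lat 1.0 132.0 z 362.0 446.0
520 130 lat 7.0 127.0 z 187.0 397.0
```

View pics/both2.png

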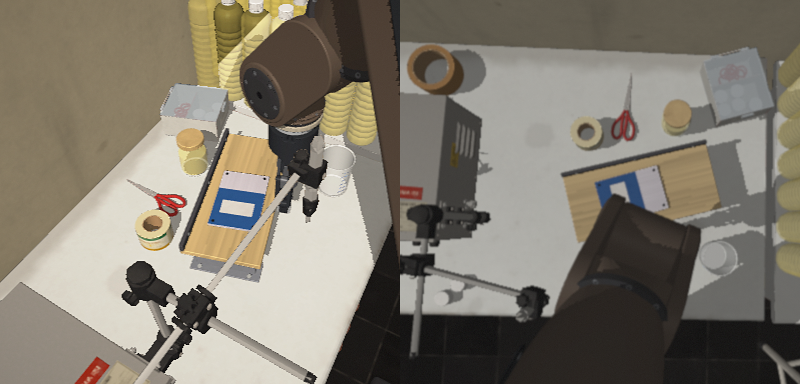

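The left half shows the wrist, with its disc at (258,80), over the front of the ledge and to the right of the boom. The right half shows the forearm clear of the clamp at (530,300).

Request:
{"name": "drive_tool", "arguments": {"increments": [0.0854, 0, 0, 0.02, 0, 0.0854, 0, 0, 0.015, 0, 0.0854, 0, 0, 0.012, 0, 0.0854, 0, 0, 0, 0, 0.0854, -0.01, 0, 0, 0, 0.0854, -0.01, 0, 0, 0, 0.0854, -0.005, 0, 0, 0, 0.0854, 0, 0, 0, 0]}}

```text
clock: 6.15
ee_pos: [495.5, -101.2, 74.8]
tool_rot: [[-0.965, -0.261, 0.001], [-0.261, 0.965, -0.0], [-0.001, -0.001, -1.0]]
contact_force: [0.4, -0.6, -0.4]
grip_width: 85.3
finger_force: 0.0
```

```bash
python3 - <<'E'
from h import *
o=get_obs();j=o["joint_positions"];print(j.round(4),o["ee_pos"].round(1))
A=[]
for n in("scene","top"):
    b=capture(n);P=pts(b)
    Z0=np.load(n+"0.npz")["range_z"]; m=(b["range_z"]>0)&((Z0-b["range_z"])>30);p=P[m];A.append(p[p[:,2]>250])
    if n=="scene": sp=P
az=j[0];p=np.vstack(A);f=lambda p:np.c_[p[:,0]*np.cos(az)+p[:,1]*np.sin(az),-p[:,0]*np.sin(az)+p[:,1]*np.cos(az),p[:,2]]
q=f(p);t=f(o["ee_pos"][None])[0];print("tcp",t)
q=q[(q[:,1]<140)&(q[:,1]>0)]
d=q[q[:,1]>124];print("disc side pts",len(d),d.min(0).round(),d.max(0).round())
# lowest arm height versus horizontal offset behind TCP
for k in range(-200,80,20):
    s=q[(q[:,0]-t[0]>=k)&(q[:,0]-t[0]<k+20)]
    if len(s): print(k,"zmin-tcp",(s[:,2].min()-t[2]).round(),"zmax",(s[:,2].max()-t[2]).round(),"side zmin",(s[s[:,1]>100][:,2].min(initial=9999)-t[2]).round())
E
```

```text
[-3.3230e-01  5.5400e-01  1.9990e+00  2.0000e-04  5.8720e-01 -2.1671e+00] [ 495.5 -101.2   74.8]
tcp [501.39631699  65.92948922  74.76796205]
disc side pts 6510 [363. 124. 284.] [547. 135. 635.]
-140 zmin-tcp 515.0 zmax 573.0 side zmin 515.0
-120 zmin-tcp 343.0 zmax 573.0 side zmin 343.0
-100 zmin-tcp 294.0 zmax 541.0 side zmin 294.0
-80 zmin-tcp 261.0 zmax 498.0 side zmin 261.0
-60 zmin-tcp 189.0 zmax 457.0 side zmin 230.0
-40 zmin-tcp 175.0 zmax 414.0 side zmin 190.0
-20 zmin-tcp 175.0 zmax 369.0 side zmin 175.0
0 zmin-tcp 209.0 zmax 336.0 side zmin 209.0
20 zmin-tcp 216.0 zmax 307.0 side zmin 216.0
40 zmin-tcp 238.0 zmax 279.0 side zmin 238.0
```

Request:
{"name": "drive_tool", "arguments": {"increments": [0.0854, 0, 0, 0.006, 0, 0.0854, 0, 0, 0, 0, 0.0854, -0.004, 0, 0, 0, 0.0854, -0.004, 0, 0, 0, 0.0854, -0.004, 0, 0, 0, 0.0854, -0.004, 0, 0, 0, 0.0854, -0.004, 0, 0, 0, 0.0854, 0, 0, 0, 0]}}

```text
clock: 7.05
ee_pos: [514.4, -96.1, 68.3]
tool_rot: [[-0.965, -0.26, 0.001], [-0.26, 0.965, -0.0], [-0.001, -0.0, -1.0]]
contact_force: [-0.4, -0.8, 0.1]
grip_width: 85.4
finger_force: 0.0
```

```bash
python3 - <<'E'
from h import *
a=np.load("top0.npz");b=np.load("scene0.npz")
Q=np.r_[pts(a)[a["range_z"]>0],pts(b)[b["range_z"]>0]]
t=Q[(Q[:,2]>250)&(Q[:,2]<600)&(Q[:,1]>-50)&(Q[:,1]<110)&(Q[:,0]<560)]
for x in range(350,430,10):
    s=t[(t[:,0]>=x)&(t[:,0]<x+10)]
    if len(s): print(x,s[:,1].min().round(),s[:,1].max().round(),"z",s[:,2].max().round())
E
```

```text
360 38.0 38.0 z 366.0
370 23.0 48.0 z 416.0
380 21.0 50.0 z 418.0
390 20.0 71.0 z 408.0
400 19.0 110.0 z 394.0
410 31.0 110.0 z 375.0
```

```bash
cat >> h.py <<'E'
E1=np.array([.9651,.2617]);E2=np.array([-.2617,.9651]);O=np.array([567,-100.])
def L(p): d=np.asarray(p)[...,:2]-O; return np.stack([d@E1,d@E2],-1)
def bluepts(c):
    h=cv2.cvtColor(c["image"],cv2.COLOR_BGR2HSV); m=(h[...,0]>95)&(h[...,0]<125)&(h[...,1]>110)
    P=cast(c,big(m),86)[:,:2]; return L(P)
E
python3 - <<'E'
from h import *
a=capture("scene")
for n,c in(("before",np.load("scene0.npz")),("now",a)):
    r=cv2.minAreaRect(bluepts(c).astype(np.float32));print(n,r,cv2.boxPoints(r).round(1).tolist())
r=cv2.minAreaRect(bluepts(np.load("top0.npz")).astype(np.float32));print(cv2.boxPoints(r).round(1).tolist())
cv2.imwrite("pics/s3.png",cv2.resize(a["image"][100:290,150:370],None,fx=3,fy=3))
E
```

```text
before ((-8.794422149658203, 43.99460983276367), (87.62940979003906, 83.68832397460938), 2.326876401901245) [[-54.29999923706055, 84.0], [-50.900001525878906, 0.4000000059604645], [36.70000076293945, 4.0], [33.29999923706055, 87.5999984741211]]
now ((5.491893768310547, 42.29159164428711), (87.47172546386719, 83.81137084960938), 0.16008709371089935) [[-38.400001525878906, 84.0999984741211], [-38.099998474121094, 0.30000001192092896], [49.29999923706055, 0.5], [49.099998474121094, 84.30000305175781]]
[[-53.20000076293945, 82.69999694824219], [-50.099998474121094, 2.5], [35.5, 5.699999809265137], [32.400001525878906, 85.9000015258789]]
```

View pics/s3.png

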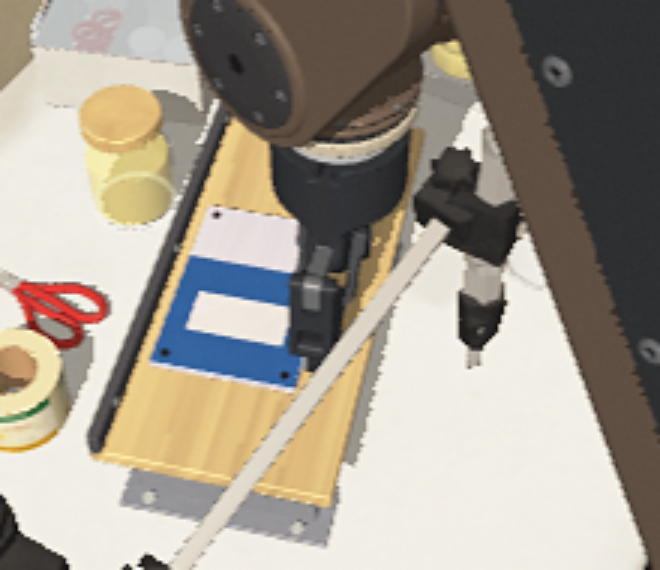

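The plate now lies straight, with its blue near-left corner at crop (293,385). It is about 10 mm short of the fence, so I'll keep pushing.

Request:
{"name": "drive_tool", "arguments": {"increments": [0.0854, -0.003, 0, 0, 0, 0.0854, -0.003, 0, 0, 0, 0.0854, -0.003, 0, 0, 0, 0.0854, -0.002, 0, 0, 0, 0.0854, 0, 0, 0, 0]}}

```text
clock: 7.6
ee_pos: [523.4, -93.6, 68.2]
tool_rot: [[-0.965, -0.261, -0.003], [-0.261, 0.965, 0.0], [0.003, 0.001, -1.0]]
contact_force: [-7.2, -4.9, 3.5]
grip_width: 85.3
finger_force: 4.3
```

Request:
{"name": "drive_tool", "arguments": {"increments": [0.0854, 0.005, 0, 0, 0, 0.0854, 0.01, 0, 0, 0, 0.0854, 0.01, 0, -0.02, 0, 0.06, 0, 0, -0.04, 0, 0.04, 0, 0, -0.04, 0, 0.04, 0, 0, -0.04, 0, 0.04, 0, 0, -0.02, 0, 0.04, 0, 0, 0, 0]}}

```text
clock: 8.4
ee_pos: [500.7, -100.3, 231.0]
tool_rot: [[-0.966, -0.26, 0.005], [-0.26, 0.966, -0.002], [-0.005, -0.003, -1.0]]
contact_force: [-0.0, 0.6, -0.0]
grip_width: 40.0
finger_force: 0.0
```

Request:
{"name": "drive_tool", "arguments": {"increments": [0.04, 0, 0, 0, 0.145, 0.04, 0, 0, 0, 0.145, 0.04, 0, 0, 0, 0.145, 0.04, 0, 0, 0, 0.145, 0.04, 0, 0, 0, 0.145, 0.04, 0, 0, 0, 0.145, 0.04, 0, 0, 0, 0.145, 0.04, 0, 0, 0, 0.145, 0.04, 0, 0, 0, 0.145, 0.04, 0, 0, 0, 0.145, 0.04, 0, 0, 0, 0.12, 0.04, 0, 0, 0, 0]}}

```text
clock: 9.6
ee_pos: [499.6, -99.9, 227.1]
tool_rot: [[-0.259, 0.966, -0.001], [0.966, 0.259, 0.001], [0.001, -0.001, -1.0]]
contact_force: [-0.7, 0.2, 0.6]
grip_width: 39.8
finger_force: 0.0
```

```bash
cat > chk.py <<'E'
from h import *
o=get_obs();t=L(o["ee_pos"]);R=o["tool_rot"]
print("tcp ledge",t.round(1),"z",o["ee_pos"][2].round(1),"w",round(o["grip_width"],1),"tool x in ledge",np.round([R[:2,0]@E1,R[:2,0]@E2],3),"j",o["joint_positions"].round(2),"F",o["contact_force"].round(1))
E
python3 chk.py; python3 - <<'E'
from h import *
for n in("top","scene"):
    r=cv2.minAreaRect(bluepts(capture(n)).astype(np.float32));print(n,cv2.boxPoints(r).round(1).tolist())
E
```

```text
tcp ledge [-65.   17.8] z 227.1 w 39.8 tool x in ledge [0.003 1.   ] j [-0.33  0.33  1.84  0.    0.97 -0.59] F [-0.7  0.2  0.6]
top [[31.299999237060547, 4.599999904632568], [55.099998474121094, -1.0], [65.19999694824219, 42.0], [41.5, 47.599998474121094]]
scene [[-29.5, 84.0], [-29.399999618530273, 0.20000000298023224], [59.900001525878906, 0.4000000059604645], [59.70000076293945, 84.19999694824219]]
```

Request:
{"name": "drive_tool", "arguments": {"increments": [0.04, 0.015, 0.01, 0, 0, 0.04, 0.025, 0.02, 0, 0, 0.04, 0.025, 0.02, 0, 0, 0.04, 0.025, 0.02, 0, 0, 0.04, 0.012, 0.01, 0, 0, 0.04, 0, 0, 0, 0]}}

```text
clock: 10.3
ee_pos: [551.1, 20.7, 227.8]
tool_rot: [[-0.265, 0.964, -0.0], [0.964, 0.265, 0.0], [0.0, -0.0, -1.0]]
contact_force: [-0.9, -0.3, 0.2]
grip_width: 40.0
finger_force: 0.0
```

```bash
cat > clr.py <<'E'
from h import *
from scipy.spatial import cKDTree
a=np.load("top0.npz");b=np.load("scene0.npz")
Q=np.r_[pts(a)[a["range_z"]>0],pts(b)[b["range_z"]>0]]
clamp=Q[(Q[:,2]>250)&(Q[:,2]<600)&(Q[:,1]>-50)&(Q[:,1]<190)&(Q[:,0]<450)&(Q[:,0]>340)]
A=[]
for n in("top","scene"):
    c=capture(n);m=(c["range_z"]>0)&(np.load(n+"0.npz")["range_z"]-c["range_z"]>30);A.append(pts(c)[m])
A=np.vstack(A);A=A[(A[:,2]>90)&(A[:,0]>300)]
for dz in(0,50,100,140):
    B=A-[0,0,dz]; d,_=cKDTree(clamp).query(B); i=d.argmin(); print("lower",dz,"gap",d[i].round(),B[i].round())
E
python3 chk.py; python3 clr.py
```

```text
tcp ledge [ 16.2 120.7] z 227.8 w 40.0 tool x in ledge [-0.003  1.   ] j [-0.08  0.39  1.74  0.    1.01 -0.35] F [-0.9 -0.3  0.2]
lower 0 gap 80.0 [483.  15. 326.]
lower 50 gap 45.0 [412.  32. 454.]
lower 100 gap 13.0 [413.  38. 403.]
lower 140 gap 1.0 [411.  33. 365.]
```

Request:
{"name": "drive_tool", "arguments": {"increments": [0.035, -0.007, 0.002, 0.02, 0, 0.035, -0.007, 0.002, 0.03, 0, 0.035, 0, 0, 0.03, 0, 0.035, 0, 0, 0, 0]}}

```text
clock: 10.8
ee_pos: [556.4, 5.7, 145.3]
tool_rot: [[-0.26, 0.966, -0.006], [0.966, 0.26, 0.001], [0.002, -0.006, -1.0]]
contact_force: [-0.4, 0.4, 0.4]
grip_width: 34.6
finger_force: 0.0
```

```bash
sed -i 's/(0,50,100,140)/(0,20,40,65)/' clr.py; python3 chk.py; python3 clr.py
```

```text
tcp ledge [ 17.4 104.8] z 145.3 w 34.6 tool x in ledge [0.002 1.   ] j [-0.11  0.5   1.82 -0.    0.83 -0.37] F [-0.4  0.4  0.4]
lower 0 gap 50.0 [425.  22. 447.]
lower 20 gap 40.0 [425.  22. 427.]
lower 40 gap 28.0 [427.  28. 407.]
lower 65 gap 19.0 [425.  22. 384.]
```

Request:
{"name": "drive_tool", "arguments": {"increments": [0.035, 0.002, 0.001, 0.015, 0, 0.035, 0, 0.001, 0.02, 0, 0.035, 0, 0, 0.018, 0, 0.035, 0, 0, 0.008, 0, 0.035, 0, 0, 0.002, 0, 0.035, 0, 0, 0, 0]}}

```text
clock: 11.5
ee_pos: [560.2, 9.3, 86.3]
tool_rot: [[-0.261, 0.965, 0.001], [0.965, 0.261, -0.0], [-0.0, 0.001, -1.0]]
contact_force: [0.0, 0.5, -0.2]
grip_width: 35.3
finger_force: 0.0
```

```bash
sed -i 's/(0,20,40,65)/(0,)/' clr.py; python3 chk.py; python3 clr.py
```

```text
tcp ledge [ 22.  107.2] z 86.3 w 35.3 tool x in ledge [0.001 1.   ] j [-0.1   0.59  1.86  0.    0.69 -0.37] F [ 0.   0.5 -0.2]
lower 0 gap 38.0 [444.  44. 401.]
```

Request:
{"name": "drive_tool", "arguments": {"increments": [0.035, 0, -0.001, 0.005, 0, 0.035, 0, -0.001, 0, 0, 0.035, -0.005, 0, 0, 0, 0.035, -0.005, 0, 0, 0, 0.035, -0.004, 0, 0, 0, 0.035, -0.004, 0, 0, 0, 0.035, -0.004, 0, 0, 0, 0.035, 0, 0, 0, 0]}}

```text
clock: 12.4
ee_pos: [563.7, -12.9, 80.3]
tool_rot: [[-0.261, 0.965, 0.0], [0.965, 0.261, -0.0], [-0.0, 0.0, -1.0]]
contact_force: [-0.3, -0.6, 0.7]
grip_width: 35.0
finger_force: 0.0
```

```bash
cat >> chk.py <<'E'
r=cv2.minAreaRect(bluepts(capture("scene")).astype(np.float32));print("blue",cv2.boxPoints(r).round(1).tolist())
E
python3 chk.py
```

```text
tcp ledge [19.6 84.9] z 80.3 w 35.0 tool x in ledge [0.001 1.   ] j [-0.14  0.6   1.85 -0.    0.69 -0.4 ] F [-0.3 -0.6  0.7]
blue [[11.199999809265137, 71.80000305175781], [20.399999618530273, 41.70000076293945], [46.29999923706055, 49.599998474121094], [37.099998474121094, 79.69999694824219]]
```

```bash
python3 - <<'E'
from h import *
a=capture("scene")["image"][100:290,150:370];w=capture("wrist")["image"]
cv2.imwrite("pics/s4.png",np.hstack([cv2.resize(a,(440,384)),cv2.resize(w,(360,384))]))
E
```

```text
(no output)
```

View pics/s4.png

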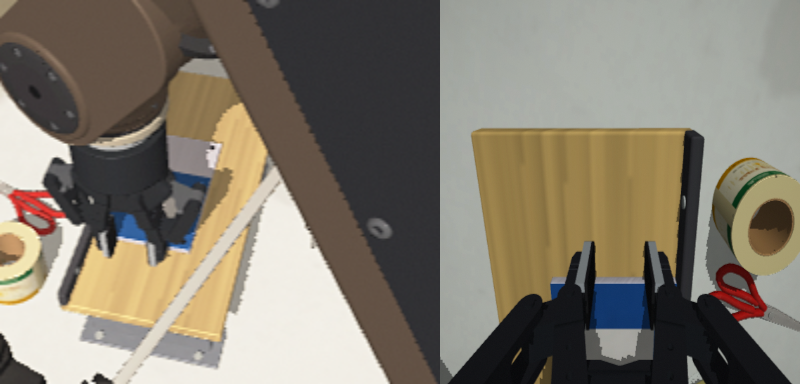

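The left half shows both fingertips, at (105,250) and (155,262), against the plate's blue end. In the wrist view on the right, the end edge at row 283 lies square between the fingers, with the fence to the right.

Request:
{"name": "drive_tool", "arguments": {"increments": [0.035, -0.005, 0, 0, 0, 0.035, -0.01, 0, 0, 0, 0.035, -0.01, 0, 0, 0, 0.035, -0.01, 0, 0, 0, 0.035, -0.01, 0, 0, 0, 0.035, -0.01, 0, 0, 0, 0.035, -0.01, 0, 0, 0, 0.035, -0.01, 0, 0, 0, 0.035, -0.01, 0, 0, 0, 0.035, -0.01, 0, 0, 0, 0.035, -0.005, 0, 0, 0, 0.035, 0, 0, 0, 0]}}

```text
clock: 13.75
ee_pos: [589.9, -109.7, 80.3]
tool_rot: [[-0.26, 0.966, 0.0], [0.966, 0.26, -0.0], [-0.0, 0.0, -1.0]]
contact_force: [0.8, 0.4, -0.8]
grip_width: 35.0
finger_force: 0.0
```

```bash
cat > edge.py <<'E'
from h import *
# plate +y edge: blue pixels (wrist view) cast to z=86, in ledge coords
o=get_obs();c=capture("wrist");T=np.eye(4);T[:3,:3]=o["tool_rot"];T[:3,3]=o["ee_pos"];c["T"]=T@c["hand_eye"]
h=cv2.cvtColor(c["image"],cv2.COLOR_BGR2HSV);m=(h[...,0]>95)&(h[...,0]<125)&(h[...,1]>110)
q=L(cast(c,big(m),86));print("wrist blue min",q.min(0).round(1),"max",q.max(0).round(1))
for x in range(-25,60,10):
    s=q[abs(q[:,0]-x)<5]
    if len(s): print(x,"ymax",s[:,1].max().round(1),"ymin",s[:,1].min().round(1))
E
python3 chk.py; python3 edge.py
```

```text
tcp ledge [ 19.5 -15.3] z 80.3 w 35.0 tool x in ledge [0.001 1.   ] j [-0.29  0.64  1.76 -0.    0.74 -0.56] F [ 0.8  0.4 -0.8]
blue [[9.5, -28.600000381469727], [17.0, -57.400001525878906], [43.79999923706055, -50.5], [36.29999923706055, -21.700000762939453]]
wrist blue min [ -2.6 -55.7] max [ 42.6 -28.5]
-5 ymax -41.1 ymin -55.7
5 ymax -28.5 ymin -55.7
15 ymax -28.5 ymin -55.7
25 ymax -28.5 ymin -55.7
35 ymax -28.5 ymin -55.7
45 ymax -39.9 ymin -55.7
```

Request:
{"name": "drive_tool", "arguments": {"increments": [0.035, -0.003, 0, 0, 0, 0.035, -0.005, 0, 0, 0, 0.035, -0.005, 0, 0, 0, 0.035, -0.005, 0, 0, 0, 0.035, -0.005, 0, 0, 0, 0.035, -0.005, 0, 0, 0, 0.035, -0.003, 0, 0, 0, 0.035, -0.002, 0, 0, 0, 0.035, 0, 0, 0, 0, 0.035, 0.004, 0, 0, 0, 0.035, 0.01, 0, 0, 0, 0.035, 0, 0, 0, 0]}}

```text
clock: 15.05
ee_pos: [594.1, -125.8, 80.3]
tool_rot: [[-0.262, 0.965, -0.001], [0.965, 0.262, 0.0], [0.0, -0.0, -1.0]]
contact_force: [-0.1, -0.0, -0.9]
grip_width: 35.5
finger_force: 0.0
```

Request:
{"name": "drive_tool", "arguments": {"increments": [0.035, 0, 0, -0.02, 0, 0.035, 0, 0, -0.04, 0, 0.035, 0, 0, -0.04, 0, 0.035, 0.02, -0.02, -0.04, 0, 0.035, 0.02, -0.03, -0.04, 0, 0.035, 0.02, -0.04, -0.04, 0, 0.035, 0.01, -0.04, -0.03, 0, 0.035, 0, 0, 0, 0]}}

```text
clock: 15.85
ee_pos: [458.9, -95.3, 324.3]
tool_rot: [[-0.261, 0.965, 0.006], [0.965, 0.261, -0.002], [-0.004, 0.005, -1.0]]
contact_force: [0.5, 0.5, 0.2]
grip_width: 35.3
finger_force: 0.0
```

```bash
cat > fin.py <<'E'
from h import *
import sys
o=get_obs();print("tcp",L(o["ee_pos"]).round(1),o["ee_pos"][2].round(1))
w=capture("wrist");T=np.eye(4);T[:3,:3]=o["tool_rot"];T[:3,3]=o["ee_pos"];w["T"]=T@w["hand_eye"]
s=capture("scene");t=capture("top")
for n,c in(("wrist",w),("scene",s),("top",t)):
    try: r=cv2.minAreaRect(bluepts(c).astype(np.float32));print(n,"blue",np.round(r[1],1),cv2.boxPoints(r).round(1).tolist())
    except Exception as e: print(n,e)
k=sys.argv[1]
cv2.imwrite(f"pics/f{k}.png",np.hstack([cv2.resize(s["image"][60:250,150:370],(440,380)),cv2.resize(w["image"],(360,380))]))
cv2.imwrite(f"pics/t{k}.png",t["image"])
E
python3 fin.py 1
```

```text
tcp [-103.1   32.8] 324.3
wrist blue [81.7 90.3] [[-28.899999618530273, -142.60000610351562], [61.400001525878906, -142.8000030517578], [61.599998474121094, -61.099998474121094], [-28.700000762939453, -60.900001525878906]]
scene blue [83.5 89.3] [[-29.700000762939453, -142.60000610351562], [59.70000076293945, -142.60000610351562], [59.70000076293945, -59.099998474121094], [-29.700000762939453, -59.099998474121094]]
top blue [80.1 88.1] [[-28.700000762939453, -140.39999389648438], [59.400001525878906, -140.60000610351562], [59.5, -60.5], [-28.5, -60.29999923706055]]
```

View pics/f1.png

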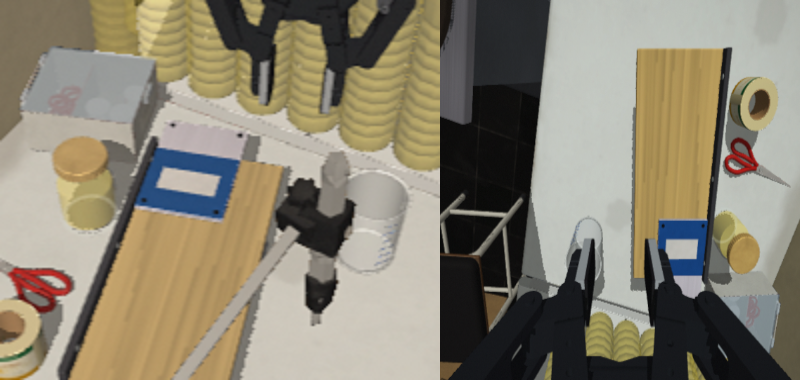

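The plate lies straight against the fence. The metal strip sticks out past the right-hand end at left-half (160-248,125-155), and the blue boundary is just short of the ledge end. Next I'll measure the remaining gap.

```bash
python3 - <<'E'
from h import *
o=get_obs()
w=capture("wrist");T=np.eye(4);T[:3,:3]=o["tool_rot"];T[:3,3]=o["ee_pos"];w["T"]=T@w["hand_eye"]
for n,c in(("wrist",w),("scene",capture("scene")),("top",capture("top")),("top0",np.load("top0.npz"))):
    h=cv2.cvtColor(c["image"],cv2.COLOR_BGR2HSV)
    v,u=np.mgrid[:384,:512];q=L(cast(c,np.c_[u.ravel(),v.ravel()],80)).reshape(384,512,2)
    wood=(h[...,0]>8)&(h[...,0]<28)&(h[...,1]>50)&(abs(q[...,1])<170)
    r=[]
    for x in(-65,-58,-50,-42):
        s=q[wood&(abs(q[...,0]-x)<3)][:,1]; r.append((s.min().round(1),s.max().round(1)))
    z=q[wood&(abs(q[...,1]+100)<15)&(q[...,0]<-35)][:,0]
    m=(h[...,0]>95)&(h[...,0]<125)&(h[...,1]>110);b=bluepts(c)
    print(n,"wood y range",r,"near edge x",z.min().round(1) if len(z) else None,"blue y",b[:,1].min().round(1),b[:,1].max().round(1))
E
```

```text
wrist wood y range [(np.float64(-151.6), np.float64(146.7)), (np.float64(-151.6), np.float64(146.7)), (np.float64(-151.6), np.float64(146.7)), (np.float64(-86.5), np.float64(146.7))] near edge x -443.7 blue y -142.7 -60.5
scene wood y range [(np.float64(-149.8), np.float64(153.4)), (np.float64(-148.9), np.float64(154.2)), (np.float64(-150.0), np.float64(154.2)), (np.float64(-148.2), np.float64(153.9))] near edge x -496.8 blue y -142.6 -59.1
top wood y range [(np.float64(-150.5), np.float64(169.3)), (np.float64(-150.5), np.float64(170.0)), (np.float64(-150.0), np.float64(169.7)), (np.float64(-151.0), np.float64(169.9))] near edge x -415.0 blue y -140.4 -60.4
top0 wood y range [(np.float64(-150.5), np.float64(147.9)), (np.float64(-150.5), np.float64(147.4)), (np.float64(-150.0), np.float64(147.6)), (np.float64(-151.0), np.float64(147.8))] near edge x -412.5 blue y 2.9 85.1
```

Request:
{"name": "drive_tool", "arguments": {"increments": [0.035, -0.01, 0.03, 0.02, 0, 0.035, -0.02, 0.04, 0.03, 0, 0.035, -0.02, 0.03, 0.03, 0, 0.035, -0.015, 0.022, 0.04, 0, 0.035, 0, 0, 0.04, 0, 0.035, 0, 0, 0.03, 0, 0.035, 0, 0, 0, 0]}}

```text
clock: 16.85
ee_pos: [591.4, -125.4, 127.0]
tool_rot: [[-0.261, 0.965, -0.009], [0.965, 0.261, 0.003], [0.005, -0.008, -1.0]]
contact_force: [0.0, 0.1, 1.2]
grip_width: 35.0
finger_force: 0.0
```

```bash
python3 chk.py
```

```text
tcp ledge [ 16.9 -30.9] z 127.0 w 35.0 tool x in ledge [0.001 1.   ] j [-0.32  0.58  1.71  0.    0.86 -0.58] F [0.  0.1 1.2]
blue [[11.600000381469727, -60.400001525878906], [32.20000076293945, -141.10000610351562], [63.29999923706055, -133.1999969482422], [42.70000076293945, -52.5]]
```

Request:
{"name": "drive_tool", "arguments": {"increments": [0.035, 0, 0.001, 0.015, 0, 0.035, 0, 0.001, 0.015, 0, 0.035, 0, 0, 0.01, 0, 0.035, 0, 0, 0, 0, 0.035, 0, 0, 0, 0]}}

```text
clock: 17.4
ee_pos: [595.0, -125.6, 92.5]
tool_rot: [[-0.261, 0.965, 0.0], [0.965, 0.261, 0.0], [-0.0, 0.0, -1.0]]
contact_force: [0.1, -0.1, -0.2]
grip_width: 35.4
finger_force: 0.0
```

```bash
python3 chk.py
```

```text
tcp ledge [ 20.3 -32.1] z 92.5 w 35.4 tool x in ledge [0.001 1.   ] j [-0.32  0.63  1.73  0.    0.78 -0.58] F [ 0.1 -0.1 -0.2]
blue [[12.0, -60.70000076293945], [31.100000381469727, -104.0], [56.900001525878906, -92.5999984741211], [37.79999923706055, -49.29999923706055]]
```

Next I'll go down 12 mm and along -y to about -50.5, which is 18.5 mm.

Request:
{"name": "drive_tool", "arguments": {"increments": [0.035, 0, 0, 0.008, 0, 0.035, 0, 0, 0.004, 0, 0.035, 0, 0, 0, 0, 0.035, -0.004, 0, 0, 0, 0.035, -0.005, 0, 0, 0, 0.035, -0.004, 0, 0, 0, 0.035, -0.003, 0, 0, 0, 0.035, -0.002, 0, 0, 0, 0.035, 0, 0, 0, 0, 0.035, 0, 0, 0, 0]}}

```text
clock: 18.45
ee_pos: [599.6, -143.0, 80.3]
tool_rot: [[-0.261, 0.965, 0.0], [0.965, 0.261, -0.0], [-0.0, 0.0, -1.0]]
contact_force: [1.0, 0.6, -0.9]
grip_width: 35.1
finger_force: 0.0
```

```bash
python3 chk.py;python3 edge.py
```

```text
tcp ledge [ 20.2 -50.1] z 80.3 w 35.1 tool x in ledge [0.001 1.   ] j [-0.34  0.66  1.72  0.    0.77 -0.61] F [ 1.   0.6 -0.9]
blue [[10.399999618530273, -87.5], [45.5, -87.5], [45.599998474121094, -61.70000076293945], [10.399999618530273, -61.70000076293945]]
wrist blue min [ -1.8 -89.6] max [ 43.3 -62.5]
-5 ymax -78.8 ymin -89.6
5 ymax -62.5 ymin -89.6
15 ymax -62.5 ymin -89.6
25 ymax -62.5 ymin -89.6
35 ymax -62.5 ymin -89.6
45 ymax -71.5 ymin -89.6
```

Request:
{"name": "drive_tool", "arguments": {"increments": [0.035, 0.004, 0, 0, 0, 0.035, 0.01, 0, 0, 0, 0.035, 0, 0, -0.02, 0, 0.035, 0, 0, -0.04, 0, 0.035, 0, 0, -0.04, 0, 0.035, 0.02, -0.02, -0.04, 0, 0.035, 0.02, -0.03, -0.04, 0, 0.035, 0.02, -0.04, -0.04, 0, 0.035, 0.01, -0.04, -0.03, 0, 0.035, 0, 0, 0, 0]}}

```text
clock: 19.55
ee_pos: [460.0, -97.1, 324.2]
tool_rot: [[-0.261, 0.965, 0.005], [0.965, 0.261, -0.002], [-0.003, 0.005, -1.0]]
contact_force: [0.4, 0.2, 1.1]
grip_width: 35.1
finger_force: 0.0
```

```bash
python3 fin.py 2
```

```text
tcp [-102.5   30.8] 324.2
wrist blue [83.2 90.3] [[-29.0, -146.0], [61.29999923706055, -146.3000030517578], [61.5, -63.0], [-28.799999237060547, -62.79999923706055]]
scene blue [83.3 89.3] [[-29.799999237060547, -145.0], [59.5, -145.10000610351562], [59.5, -61.70000076293945], [-29.799999237060547, -61.70000076293945]]
top blue [88.3 80.1] [[-28.700000762939453, -62.79999923706055], [-28.600000381469727, -142.89999389648438], [59.70000076293945, -142.8000030517578], [59.599998474121094, -62.79999923706055]]
```

View pics/f2.png

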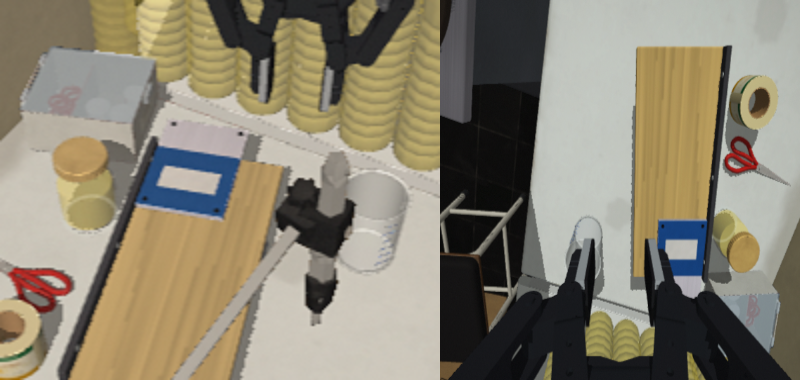

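The plate is straight against the fence with about 42 mm overhanging, and the blue part is on the ledge. The jar, roll and beaker haven't been moved.

```bash
python3 -c "
from station import finish_job
print(finish_job())"
```

```text
the job is handed in; nothing more can be done
None
```

The plate lies straight against the fence with about 42 mm of its bare metal strip past the right-hand end and the blue part on the ledge; I only pushed it, left the jar, roll and beaker where they stood, and handed the job in at about 20 s (no verdict returned).

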